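# Fit the last two tea cartons into the sloping tea tray

### The job

Put the red-labelled and the yellow tea carton into the sloping wooden tray beside the blue-labelled carton that already stands in it, so that all three fit in one row and each stands flat on the tray's floor, right way up, and let go of them. The two gaps beside the blue carton may differ in length, so choose the gap for each carton so that everything fits. Leave the red mug between the cartons where it stands.

Things in the scene. Friction and masses are not known exactly. Their poses are not given: they have to be found in the camera images.
- tray_floor (a point): Fixed sloping wooden tray; centre of its inner floor, 34 mm above the counter. y: along the tray (to the robot's left); z: the floor's normal, leaning 30 degrees from vertical towards the robot; x: up the slope, away from the robot. Inside 366 mm long (y), 80 mm wide (x); walls 40 mm high, 6 mm thick. Cartons stand in one row, long side along y, and slide down against the near wall.
- blue_mid (a point): Centre (49 mm above the underside) of the loose blue-labelled carton standing in the tray near mid-length, axes nearly parallel to the tray's: 66 mm deep (x), 110 mm long (y), 98 mm high (z), 0.1 kg; a thin open flap without resistance reaches to 115 mm. The gaps at its two ends are 110 to 146 mm long each, 256 mm together.
- red_mid (a point): Centre (49 mm above the underside) of the loose white carton with the red label, upright on the counter in front of the tray, left or right, its x axis pointing roughly away from the robot: 62 mm deep (x; grasp across this), 102 mm long (y), 98 mm high (z), about 0.1 kg, stiff; a thin open flap without resistance reaches to 121 mm. May go in either way round.
- yellow_mid (a point): Centre (47 mm above the underside) of the loose yellow carton, upright on the counter in front of the tray, on the other side from the red one, its x axis pointing roughly away from the robot: 70 mm deep (x; grasp across this), 121 mm long (y), 94 mm high (z), about 0.1 kg, stiff; a thin open flap without resistance reaches to 107 mm. May go in either way round.
- mug_mid (a point): Centre (25 mm above its underside) of a loose red mug, 58 mm wide, 85 mm over its handle (on its y axis), 51 mm high, standing between the two cartons; to be left alone.
Mind the look-alikes: they are no part of the job. What is shaped like the part that bears blue_mid but purple is not meant. Leave any purple look-alike of the part that bears red_mid alone.

How it is judged:
At the end, for the whole second after the job is handed in: All three cartons stand in the tray: each centre within 7 mm of its seated height above the tray's floor, inside the tray's walls, and each square to the floor within 0.15 rad and right way up (under 0.9 rad from vertical) (z of red_mid in the frame of tray_floor between 0.039 and 0.056 m and x of red_mid in the frame of tray_floor between -0.04 and 0.04 m and y of red_mid in the frame of tray_floor between -0.17 and 0.17 m and angle between each of red_mid, yellow_mid, blue_mid's own z axis and vertical below 0.9 rad and angle between the z axis of each of red_mid, yellow_mid, blue_mid and the z axis of tray_floor, either way round below 0.15 rad and z of yellow_mid in the frame of tray_floor between 0.037 and 0.054 m and x of yellow_mid in the frame of tray_floor between -0.04 and 0.04 m and y of yellow_mid in the frame of tray_floor between -0.17 and 0.17 m and z of blue_mid in the frame of tray_floor between 0.039 and 0.056 m and x of blue_mid in the frame of tray_floor between -0.04 and 0.04 m and y of blue_mid in the frame of tray_floor between -0.17 and 0.17 m); the robot touches nothing.
It fails at once if the red mug is pushed more than 40 mm or tipped over (distance of mug_mid from where it was at the start of the episode above 0.04 m or angle between mug_mid's own z axis and vertical above 0.5 rad).
It also fails if it takes over 61 s, if anything falls off the work surface, if the arm or the gripper's body presses on something with over 40 N, if the wrist force passes 120 N, or if a joint passes its speed limit or range.

### The arm

A 6-joint arm with a two-finger parallel gripper is mounted at the origin on a cart in front of the work surface, level with it; the furniture and walls round the work are solid. World frame = base frame: x ahead of the robot, y to its left, z up, the work surface at z = 0. Lengths are in m, angles in rad, forces in N, time in s.
With the tool pointing down it reaches from about 0.325 to 0.775 m from the base axis. Payload 5.5 kg.
Tool frame: the origin (TCP) lies at the very end of the fingers, on their centre line; the grasp point (between the pads) lies 19 mm behind it; z points along the fingers, y is the line along which they close (so a half turn about z gives the same grasp; the last joint's range is limited). The gripper opens to 85 mm and grips with 20 to 120 N. Pads are 22 mm wide; open, the fingers measure 114 mm over their backs; the gripper's body (76 mm by 85 mm) begins 54 mm behind the grasp point. The pads swing forward as they close: fully open they stand 13 mm farther back than shut.
Start: joints at [-1.311, 0.091, 1.231, -0, 1.82, -0.057], TCP at [0.187, -0.57, 0.231] pointing down, gripper open.
Joint ranges: [-2.87, 2.87], [-0.86, 2.18], [0.17, 2.46], [-1.51, 4.65], [0.06, 2.69], [-2.65, 2.65]. Speed limits (rad/s): [2.57, 2.57, 3.01, 3.14, 3.14, 3.14].

### API

Orientations are given as a unit quaternion [w, x, y, z].
In Python, from station import * gives the robot as it stands.
- The arm moves only by the tool servo_tool, never from a script. Its arguments are lists of equal length, an entry for each row: "translation": the shift along the world's x, y, z in m, a list of three; "delta_rot": the turn, a rotation vector about the world's x, y, z in degrees, a list of three. In form: {"translation": [[tx, ty, tz], ...], "delta_rot": [[rx, ry, rz], ...]}. A call has 1 to 8 rows; each row shifts and turns the commanded pose from where the row before left it; what a row does not reach is not made up. A row lasts 1/12 s, in which the tool goes at most 41.7 mm and 7.16 degrees, less where a joint would pass 70% of its speed; a pose out of reach is approached as far as the arm can. A call with a gripper value outside its range is refused whole. "grip" is the finger opening in m, from 0 to 0.0854, set as the call begins (left out, the last holds). The fingers move at their own pace and stop on an object; "newtons" is the grip in N (left out, the last holds). Time passes only in rows, so rows that do not move let the fingers close. It gives the time, the measured TCP pose, the force, the opening and the grip force at its end, in the units of the state.
- observe(): the state, without advancing time (a new reading comes with each control period).
- camera(name): name is "scene" or "top"; returns the picture (480x640x3 uint8, blue, green, red); there is no depth.
- camera_params(name): a dict with "fovy" (degrees; the focal length in pixels is half the picture's height over the tangent of half this angle, whatever the lens; pixels are square), "cx", "cy" (the principal point, pixels), "world_from_camera" (4x4, takes a point from camera to world coordinates). Camera axes: x right, y down, z forward; pixel columns grow to the right and rows downward; lengths in m; the calibration is good to about 2 mm. A picture is of the moment at which its call begins. camera_params takes no time and is no camera call.
- close_job(): hands the job in; it is judged then, once.
The state is a dict: "time_s": time; "joint_pos": joint angles; "qd": joint speeds; "joint_torque": joint torques, N m; "tcp_pos": TCP position; "eef_rot": TCP orientation; "wrist_force": force on the tool from outside, world axes, zero at the start; "torque": the same for the moment, N m; "finger_gap": opening from 0.0 (shut) to 1.0 (fully open); "grasp_force": force on a finger pad.
Only numpy, scipy, OpenCV 4.12 (cv2) and the standard library are available. Lean on these libraries where they do the work, as an engineer would, in place of code of your own. Each camera call takes 0.05 s, during which the arm holds its last target. There are 200 camera calls.

## Working session

There is one attempt and no reset: what is moved stays moved. The work goes in short steps, Python scripts to look and compute and a tool call to move; the robot and the scene stay as the last step left them, time stands still between calls to the robot, and variables do not carry over. Pictures are saved under pics/ and viewed, at most 10 in all, crops included, and the job is handed in when it is done.

Besides the shell and the picture viewer there is one more tool, called after "Emit:" as name(argument=value, ...) on one line, values as JSON. servo_tool: Moves the arm, as the interface text tells. Its arguments: {"type":"object","properties":{"translation":{"type":"array","items":{"type":"array","items":{"type":"number"}}},"delta_rot":{"type":"array","items":{"type":"array","items":{"type":"number"}}},"grip":{"type":"number"},"newtons":{"type":"number"}},"required":["translation","delta_rot"]}

```bash
mkdir -p pics
python3 - <<'E'
from station import *
import cv2,json
for n in("scene","top"):
    cv2.imwrite(f"pics/{n}0.png",camera(n)); p=camera_params(n); print(n,p)
print(observe())
E
```

```text
scene {'fovy': 57.14154152961149, 'cx': 321.98473137670027, 'cy': 232.8362502821975, 'world_from_camera': array([[-0.88559395, -0.35645714,  0.29776107,  0.2651806 ],
       [-0.46404993,  0.65211966, -0.5994978 ,  0.5416577 ],
       [ 0.01951943, -0.66908763, -0.74292714,  0.7582677 ],
       [ 0.        ,  0.        ,  0.        ,  1.        ]])}
top {'fovy': 45.33408416990585, 'cx': 313.9569674724677, 'cy': 244.32535085127932, 'world_from_camera': array([[-0.02147504, -0.99298103,  0.11630781,  0.37713086],
       [-0.99971781,  0.02250982,  0.0075906 , -0.02279316],
       [-0.01015539, -0.11611198, -0.99318421,  1.23408972],
       [ 0.        ,  0.        ,  0.        ,  1.        ]])}
{'time_s': 0.1, 'joint_pos': array([-1.31069471e+00,  9.18070899e-02,  1.23178121e+00, -1.64420412e-05,
        1.81982807e+00, -5.66758798e-02]), 'qd': array([ 0.00040609, -0.00125965, -0.0017047 ,  0.00157971,  0.00033256,
       -0.00086594]), 'joint_torque': array([ 3.41914551e-03, -4.60218251e+01, -4.19219255e+01,  1.15663443e-04,
        1.06533797e-02,  5.42242773e-06]), 'tcp_pos': array([ 0.18684216, -0.56988741,  0.23024098]), 'eef_rot': array([-9.06334814e-04,  9.87482611e-01,  1.57725271e-01, -1.00515800e-04]), 'wrist_force': array([-0.57885518, -0.53993548,  0.42383486]), 'torque': array([-0.02866226, -0.02022204,  0.02090465]), 'grasp_force': 0.0, 'finger_gap': 0.9957482231637798}
```

View pics/scene0.png

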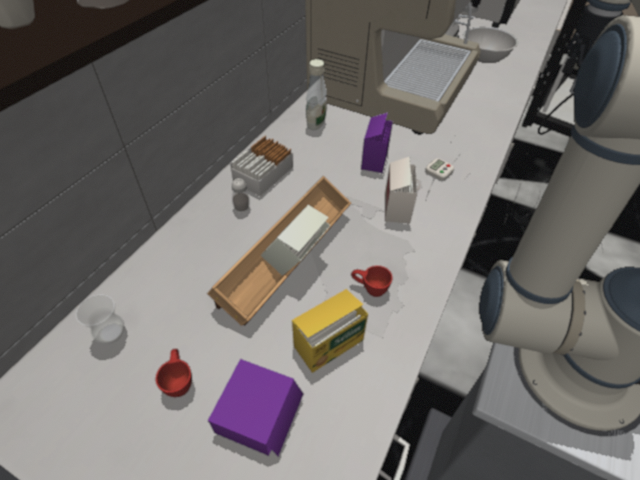

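View pics/top0.png

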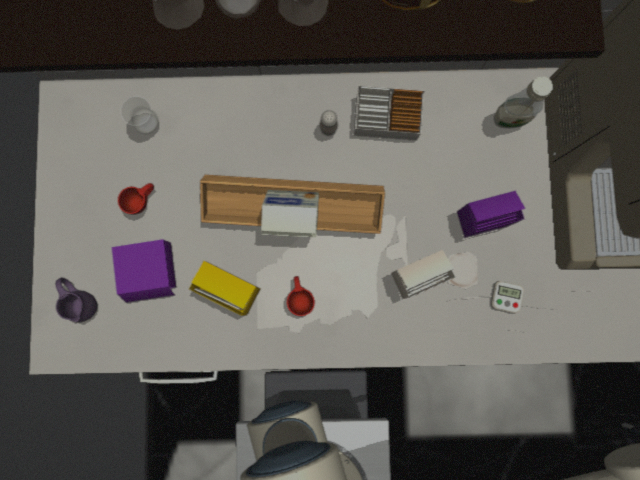

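The scene view shows the tray at about (280,250), with the blue carton in it at (300,230). The yellow carton is at (330,330), the white carton at (400,190), and the purple look-alikes at (377,142) and (257,405). In the top view yellow is at (225,288), white at (424,274), the mug at (300,300) and blue at (290,213). The only white carton on the counter is (424,274), so it must be the red-labelled one. I'll confirm that in a crop.

Run:
```python
import cv2,numpy as np
t=cv2.imread("pics/top0.png");s=cv2.imread("pics/scene0.png")
r=lambda im,x,y,w,h,k:cv2.resize(im[y:y+h,x:x+w],None,fx=k,fy=k,interpolation=cv2.INTER_CUBIC)
A=np.hstack([r(t,180,240,100,75,4),r(t,380,235,100,75,4)])
B=np.hstack([r(s,280,280,100,75,4),r(s,360,150,100,75,4)])
cv2.imwrite("pics/crop1.png",np.vstack([A,B]))
cv2.imwrite("pics/crop2.png",r(t,195,165,200,80,4))
```

```text
(no output)
```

View pics/crop1.png

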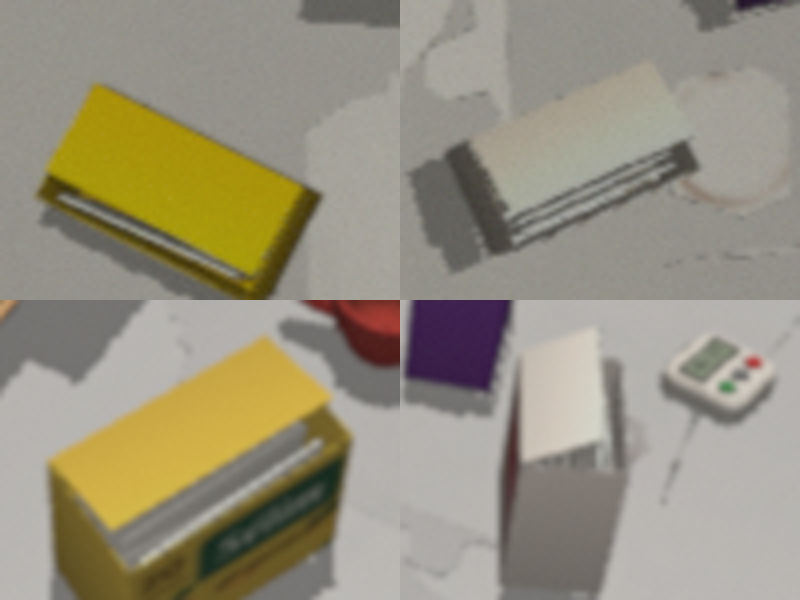

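View pics/crop2.png

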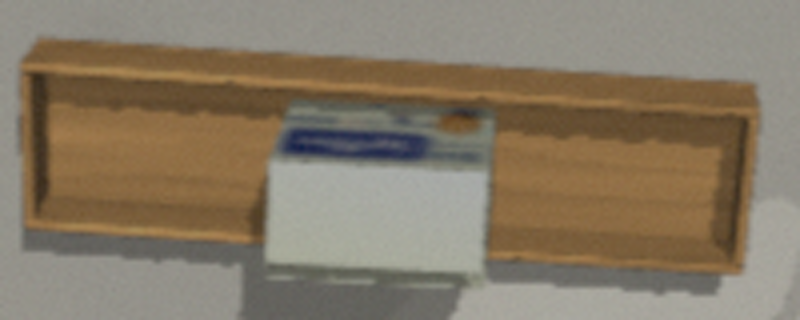

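```bash
cat > h.py <<'E'
import numpy as np, cv2
from station import *
from scipy.optimize import least_squares
from scipy.spatial.transform import Rotation as R
P={n:camera_params(n) for n in("top","scene")}
def proj(n,X):
    p=P[n];f=240/np.tan(np.radians(p["fovy"]/2));T=np.linalg.inv(p["world_from_camera"])
    c=np.asarray(X)@T[:3,:3].T+T[:3,3]
    return c[:,:2]/c[:,2:]*f+[p["cx"],p["cy"]]
def flat(q,X): # q=x,y,yaw ; object frame at counter
    return R.from_euler('z',q[2]).apply(X)+[q[0],q[1],0]
def tray(q,X):
    return (R.from_euler('z',q[2])*R.from_euler('y',-np.pi/6)).apply(X)+[q[0],q[1],.034]
def fit(fn,X,px,q0,n="top"):
    r=least_squares(lambda q:(proj(n,fn(q,X))-px).ravel(),q0)
    return r.x,np.round(r.fun.reshape(-1,2),1)
def box(dx,dy,h): return np.array([[a*dx/2,b*dy/2,z] for z in(0,h) for a,b in((1,1),(1,-1),(-1,-1),(-1,1))])
def draw(im,n,pts,k,off,col):
    p=(proj(n,pts)-off+.5)*k-.5
    for i in range(4):
        for a,b in((i,(i+1)%4),(i+4,(i+1)%4+4),(i,i+4)):
            cv2.line(im,tuple(np.int32(p[a].round())),tuple(np.int32(p[b].round())),col,1,cv2.LINE_AA)
E
cat > fit0.py <<'E'
from h import *
Y=np.array([[97,85],[322,195],[38,195]])/4+[180,240]
qy,ry=fit(flat,box(.070,.121,.094)[[4,5,7]],Y,[.4,.2,-.4])
Rd=(np.array([[470,140],[650,62],[698,168],[515,248]])-[400,0])/4+[380,235]
qr,rr=fit(flat,box(.062,.102,.098)[[4,5,6,7]],Rd,[.4,-.2,.4])
tp=np.array([[.046,.189,.04],[.046,-.189,.04],[-.046,-.189,.04],[-.046,.189,.04]])
qt,rt=fit(tray,tp,np.array([[22,65],[757,108],[740,270],[28,228]])/4+[195,165],[.6,0,0])
print("Y",qy.round(4),ry.tolist());print("R",qr.round(4),rr.tolist());print("T",qt.round(4),rt.tolist())
bp=np.array([[.026,.055,.098],[.026,-.055,.098]])
by=least_squares(lambda v:(proj("top",tray(qt,bp+[0,v[0],0]))-(np.array([[272,160],[492,168]])/4+[195,165])).ravel(),[0.])
print("blue y",by.x,by.fun)
ims=[]
for n,offs in(("top",[180,160,300,160]),("scene",[200,140,240,240])):
    k=2.6 if n=="top" else 2.5
    im=cv2.imread(f"pics/{n}0.png");x,y,w,h=offs
    im=cv2.resize(im[y:y+h,x:x+w],None,fx=k,fy=k,interpolation=cv2.INTER_CUBIC);o=np.array([x,y])
    draw(im,n,flat(qy,box(.07,.121,.094)),k,o,(255,0,255))
    draw(im,n,flat(qr,box(.062,.102,.098)),k,o,(0,0,255))
    draw(im,n,tray(qt,box(.092,.378,.04)),k,o,(0,255,0))
    draw(im,n,tray(qt,box(.066,.110,.098)+[-.007,by.x[0],0]),k,o,(255,0,0))
    cv2.imwrite(f"pics/ov_{n}.png",im)
E
python3 fit0.py
```

```text
Y [ 0.4245  0.1661 -0.5123] [[1.9, -1.6], [-1.2, -0.4], [-0.6, 2.0]]
R [ 0.4471 -0.2337  0.3815] [[-1.7, -0.7], [0.3, -1.4], [1.4, 0.8], [-0.1, 1.2]]
T [ 0.6114  0.0292 -0.0829] [[-1.1, -0.8], [1.2, -0.7], [1.1, 0.9], [-1.2, 0.6]]
blue y [-0.00184728] [-0.58984789 -1.93998666  0.73847038 -0.62844087]
```

View pics/ov_top.png

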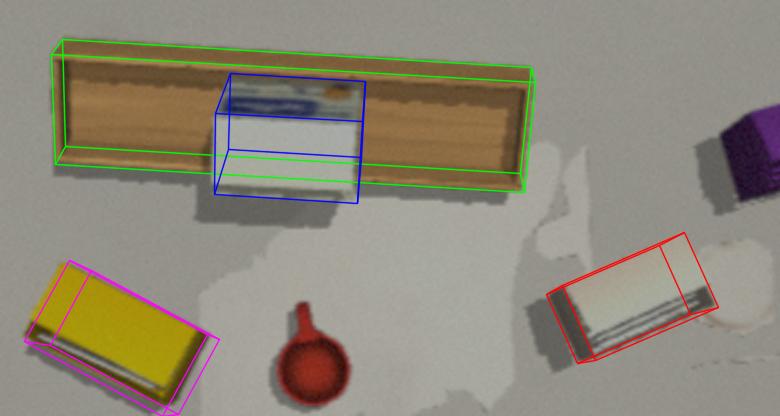

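View pics/ov_scene.png

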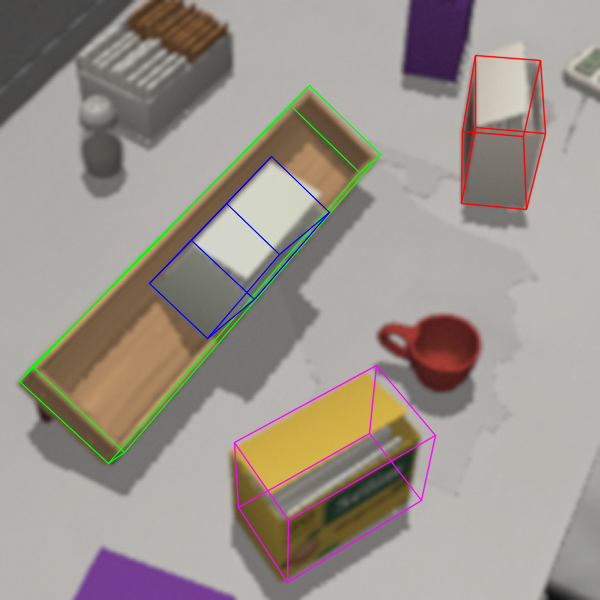

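The overlays fit the tray, blue and red well. Yellow's box sits about 10 px (crop) too far right, because I took a bottom corner for a top one. I'll refit it from both views and allow for a slight lens distortion.

```bash
cat > fit1.py <<'E'
from h import *
def pd(n,X,k):
    p=P[n];f=240/np.tan(np.radians(p["fovy"]/2));c=np.array([p["cx"],p["cy"]])
    d=(proj(n,X)-c)/f; r2=(d**2).sum(1,keepdims=True)
    return d*(1+k*r2)*f+c
B=lambda d,i:box(*d)[i]
o4=lambda a,x,y:np.array(a)/4+[x,y]
sc=lambda a:np.array(a)/2.5+[200,140]
tp=np.array([[.046,.189,.04],[.046,-.189,.04],[-.046,-.189,.04],[-.046,.189,.04]])
yd=(.070,.121,.094);rd=(.062,.102,.098)
obs=[("top","T",tp,o4([[22,65],[757,108],[740,270],[28,228]],195,165)),
("scene","T",tp,sc([[25,372],[313,92],[378,150],[108,457]])),
("top","Y",B(yd,[4,5,7]),o4([[97,85],[305,187],[38,195]],180,240)),
("scene","Y",B(yd,[3,2,0,4,6]),sc([[285,578],[408,510],[237,535],[233,452],[417,435]])),
("top","R",B(rd,[4,6,7,0,3]),o4([[70,140],[298,168],[115,248],[45,150],[90,250]],380,235)),
("scene","R",B(rd,[0,3,7]),sc([[462,203],[525,209],[527,133]]))]
sl={"T":slice(0,3),"Y":slice(3,6),"R":slice(6,9)}
def res(v):
    return np.concatenate([(pd(n,(tray if o=="T" else flat)(v[sl[o]],X),v[9 if n=="top" else 10])-px).ravel() for n,o,X,px in obs])
r=least_squares(res,[.61,.03,-.08,.42,.17,-.45,.447,-.234,.38,0,0],loss="soft_l1")
v=r.x;print(v.round(4));f=res(v).reshape(-1,2).round(1);i=0
for n,o,X,p in obs: print(n,o,f[i:i+len(X)].tolist());i+=len(X)
bp=np.array([[.026,.055,.098],[.026,-.055,.098]])
by=least_squares(lambda u:(pd("top",tray(v[:3],bp+[0,u[0],0]),v[9])-o4([[272,160],[492,168]],195,165)).ravel(),[0.])
print("blue",by.x,by.fun.round(1))
E
python3 fit1.py
```

```text
[ 0.6125  0.0325 -0.0896  0.4249  0.1723 -0.4733  0.447  -0.2377  0.3729
 -0.4465 -0.0168]
top T [[0.2, -0.3], [-1.2, -0.0], [-1.1, 1.1], [-0.8, -0.0]]
scene T [[0.6, -1.8], [-2.6, -2.2], [-0.2, 2.3], [4.1, -1.6]]
top Y [[-0.4, -1.2], [0.2, -0.2], [-0.5, 2.0]]
scene Y [[0.2, 4.5], [3.3, -3.0], [-1.8, -7.6], [-1.8, -0.5], [4.9, 0.8]]
top R [[-0.5, -1.3], [-0.8, 0.1], [0.1, 0.2], [-0.3, -0.4], [-0.6, 0.8]]
scene R [[-0.3, -1.3], [0.6, -1.3], [7.2, -1.3]]
blue [-0.00509468] [-0.4 -2.2  0.6 -0.7]
```

Emit:
servo_tool(translation=[[0.0186,0.0239,0],[0.0186,0.0239,0],[0.0186,0.0239,0],[0.0186,0.0239,0],[0.0186,0.0239,0],[0.0186,0.0239,0],[0.0186,0.0239,0],[0.0186,0.0239,0]], delta_rot=[[0,0,6.7],[0,0,6.7],[0,0,6.7],[0,0,6.7],[0,0,6.7],[0,0,6.7],[0,0,6.7],[0,0,6.7]], grip=0.0854, newtons=30)

```text
time_s: 0.77
tcp_pos: [0.3363, -0.3775, 0.2308]
eef_rot: [-0.0, 0.809, 0.588, 0.0]
wrist_force: [0.6, 0.4, -0.1]
finger_gap: 1.0
grasp_force: 0.0
```

Emit:
servo_tool(translation=[[0.0186,0.0239,0],[0.0186,0.0239,0],[0.0186,0.0239,0],[0.0186,0.0239,0],[0.0186,0.0239,0],[0.0186,0.0239,0],[0,0,0],[0,0,0]], delta_rot=[[0,0,6.7],[0,0,6.7],[0,0,6.7],[0,0,6.7],[0,0,6.7],[0,0,6.7],[0,0,0],[0,0,0]])

```text
time_s: 1.43
tcp_pos: [0.4478, -0.2344, 0.2307]
eef_rot: [-0.001, 0.559, 0.829, -0.0]
wrist_force: [-0.5, 0.3, 0.1]
finger_gap: 0.998
grasp_force: 0.0
```

Emit:
servo_tool(translation=[[0,0,-0.04],[0,0,-0.04],[0,0,-0.04],[0,0,-0.03],[0,0,-0.02],[0,0,-0.013],[0,0,0],[0,0,0]], delta_rot=[[0,0,0],[0,0,0],[0,0,0],[0,0,0],[0,0,0],[0,0,0],[0,0,0],[0,0,0]])

```text
time_s: 2.1
tcp_pos: [0.4469, -0.2362, 0.0485]
eef_rot: [-0.0, 0.56, 0.828, -0.0]
wrist_force: [0.4, -0.2, 0.6]
finger_gap: 0.996
grasp_force: 0.0
```

Emit:
servo_tool(translation=[[0,0,0],[0,0,0],[0,0,0],[0,0,0],[0,0,0],[0,0,0],[0,0,0],[0,0,0]], delta_rot=[[0,0,0],[0,0,0],[0,0,0],[0,0,0],[0,0,0],[0,0,0],[0,0,0],[0,0,0]], grip=0.05, newtons=30)

```text
time_s: 2.77
tcp_pos: [0.4485, -0.2364, 0.0507]
eef_rot: [0.002, 0.56, 0.829, -0.0]
wrist_force: [0.0, -1.2, 5.6]
finger_gap: 0.713
grasp_force: 33.2
```

```bash
cat > tgt.py <<'E'
from h import *
import sys
T=[0.6125,0.031,-0.087]
def target(xt,yt,zt,flip=1):
    p=tray(T,np.array([[xt,yt,zt]]))[0]
    Rt=R.from_euler('z',T[2])*R.from_euler('y',-np.pi/6)
    M=np.array([[0,1,0],[1,0,0],[0,0,-1.]]).T # tool y->x, tool x->y, z->-z
    return p,R.from_matrix(Rt.as_matrix()@M)
if __name__=="__main__":
    xt,yt=float(sys.argv[1]),float(sys.argv[2]); s=observe();q=s["eef_rot"]
    Rc=R.from_quat([q[1],q[2],q[3],q[0]]);print("now",s["tcp_pos"].round(4),s["finger_gap"].round(3))
    for z in map(float,sys.argv[3:]):
        p,Rt=target(xt,yt,z);print(z,"p",p.round(4),"dp",(p-s["tcp_pos"]).round(4),"rotvec deg",np.degrees((Rt*Rc.inv()).as_rotvec()).round(2))
E
python3 tgt.py -0.002 -0.124 0.16 0.05
```

```text
Traceback (most recent call last):
  File "tgt.py", line 11, in <module>
    Rc=R.from_quat([q[1],q[2],q[3],q[0]]);print("now",s["tcp_pos"].round(4),s["finger_gap"].round(3))
                                                                            ^^^^^^^^^^^^^^^^^^^^^
AttributeError: 'float' object has no attribute 'round'
```

```bash
sed -i 's/s\["finger_gap"\].round(3)/s["finger_gap"]/' tgt.py; python3 tgt.py -0.002 -0.124 0.16 0.05
```

```text
now [ 0.4485 -0.2364  0.0507] 0.712713264604041
0.16 p [ 0.5203 -0.0854  0.1716] dp [0.0718 0.151  0.1209] rotvec deg [  4.66 -29.78 -26.26]
0.05 p [ 0.5751 -0.0902  0.0763] dp [0.1266 0.1462 0.0256] rotvec deg [  4.66 -29.78 -26.26]
```

Emit:
servo_tool(translation=[[0,0,0.02],[0,0,0.035],[0,0,0.035],[0,0,0.035],[0,0,0.035],[0,0,0]], delta_rot=[[0,0,0],[0,0,0],[0,0,0],[0,0,0],[0,0,0],[0,0,0]])

```text
time_s: 3.27
tcp_pos: [0.4494, -0.2367, 0.2175]
eef_rot: [0.007, 0.559, 0.829, 0.0]
wrist_force: [1.5, 0.4, 0.7]
finger_gap: 0.715
grasp_force: 33.3
```

Emit:
servo_tool(translation=[[0.012,0.0252,-0.0065],[0.012,0.0252,-0.0065],[0.012,0.0252,-0.0065],[0.012,0.0252,-0.0065],[0.012,0.0252,-0.0065],[0.012,0.0252,-0.0065],[0,0,0],[0,0,0]], delta_rot=[[0.777,-4.963,-4.377],[0.777,-4.963,-4.377],[0.777,-4.963,-4.377],[0.777,-4.963,-4.377],[0.777,-4.963,-4.377],[0.777,-4.963,-4.377],[0,0,0],[0,0,0]])

```text
time_s: 3.93
tcp_pos: [0.5181, -0.0825, 0.1673]
eef_rot: [0.187, 0.711, 0.655, 0.175]
wrist_force: [-0.5, -0.7, -0.7]
finger_gap: 0.713
grasp_force: 33.5
```

```bash
python3 tgt.py -0.002 -0.124 0.16 0.055 0.05
python3 - <<'E'
from h import *
t=camera("top");s=camera("scene")
r=lambda im,x,y,w,h,k:cv2.resize(im[y:y+h,x:x+w],None,fx=k,fy=k,interpolation=cv2.INTER_CUBIC)
cv2.imwrite("pics/hold.png",np.vstack([r(t,190,160,200,75,4),r(s,200,160,200,75,4)]))
E
```

```text
now [ 0.5181 -0.0825  0.1673] 0.7125946427722488
0.16 p [ 0.5203 -0.0854  0.1716] dp [ 0.0022 -0.0029  0.0042] rotvec deg [-0.2  -0.27 -0.33]
0.055 p [ 0.5726 -0.09    0.0806] dp [ 0.0545 -0.0075 -0.0867] rotvec deg [-0.2  -0.27 -0.33]
0.05 p [ 0.5751 -0.0902  0.0763] dp [ 0.057  -0.0077 -0.091 ] rotvec deg [-0.2  -0.27 -0.33]
```

View pics/hold.png

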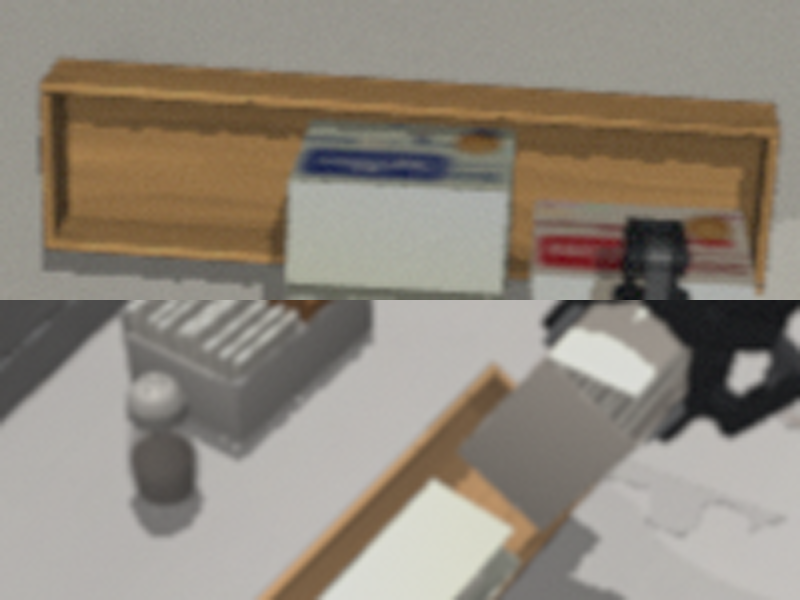

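The crop shows the red label at (590,250), so this is the right carton. It hangs centred over the right gap, with the blue carton's edge at about 508 and the end wall at about 757. Now I'll lower it.

Emit:
servo_tool(translation=[[0.0109,-0.0015,-0.0173],[0.0109,-0.0015,-0.0173],[0.0109,-0.0015,-0.0173],[0.0109,-0.0015,-0.0173],[0.006,-0.0008,-0.0095],[0.0025,-0.0003,-0.004],[0,0,0],[0,0,0]], delta_rot=[[-0.2,-0.27,-0.33],[0,0,0],[0,0,0],[0,0,0],[0,0,0],[0,0,0],[0,0,0],[0,0,0]])

```text
time_s: 4.7
tcp_pos: [0.5719, -0.0925, 0.0877]
eef_rot: [0.192, 0.713, 0.651, 0.175]
wrist_force: [-0.2, -0.7, -1.2]
finger_gap: 0.713
grasp_force: 33.5
```

```bash
python3 tgt.py -0.002 -0.124 0.05; python3 -c "
from h import *
s=observe();print(s['wrist_force'].round(1))
p=R.from_euler('y',30,degrees=True).apply(R.from_euler('z',.087).apply(s['tcp_pos']-[.6125,.031,.034]));print('tray xyz',p.round(4))"
```

```text
now [ 0.5719 -0.0925  0.0877] 0.7125816633790416
0.05 p [ 0.5751 -0.0902  0.0763] dp [ 0.0032  0.0023 -0.0114] rotvec deg [0.02 0.18 0.27]
[-0.2 -0.7 -1.2]
tray xyz [ 0.0011 -0.1265  0.0613]
```

Emit:
servo_tool(translation=[[0.002,0,-0.0035],[0.001,0.001,-0.0035],[0.001,0.001,-0.0025],[0,0,0],[0,0,0],[0,0,0]], delta_rot=[[0,0,0],[0,0,0],[0,0,0],[0,0,0],[0,0,0],[0,0,0]])

```text
time_s: 5.2
tcp_pos: [0.5757, -0.0895, 0.0779]
eef_rot: [0.193, 0.713, 0.651, 0.176]
wrist_force: [-1.1, 0.2, 1.7]
finger_gap: 0.716
grasp_force: 33.5
```

```bash
cat > st.py <<'E'
from h import *
s=observe();print(s['wrist_force'].round(1),s['grasp_force'])
p=R.from_euler('y',30,degrees=True).apply(R.from_euler('z',.087).apply(s['tcp_pos']-[.6125,.031,.034]));print('tray xyz',p.round(4))
E
python3 st.py
```

```text
[-1.1  0.2  1.7] 33.475738763809204
tray xyz [-0.0007 -0.1233  0.0511]
```

Emit:
servo_tool(translation=[[0.0007,0,-0.0013],[0.0007,0,-0.0013],[0,0,0],[0,0,0],[0,0,0],[0,0,0]], delta_rot=[[0,0,0],[0,0,0],[0,0,0],[0,0,0],[0,0,0],[0,0,0]])

```text
time_s: 5.7
tcp_pos: [0.5763, -0.0896, 0.0778]
eef_rot: [0.192, 0.713, 0.651, 0.175]
wrist_force: [-26.9, 1.8, 22.3]
finger_gap: 0.712
grasp_force: 36.4
```

```bash
python3 st.py
```

```text
[-26.9   1.8  22.3] 36.37068808078766
tray xyz [-0.0002 -0.1233  0.0507]
```

Emit:
servo_tool(translation=[[-0.001,0,0.002],[0,0,0],[0,0,0],[0,0,0],[0,0,0],[0,0,0],[0,0,0],[0,0,0]], delta_rot=[[0,0,0],[0,0,0],[0,0,0],[0,0,0],[0,0,0],[0,0,0],[0,0,0],[0,0,0]], grip=0.0854)

```text
time_s: 6.37
tcp_pos: [0.5758, -0.0894, 0.0762]
eef_rot: [0.192, 0.713, 0.651, 0.175]
wrist_force: [-0.1, -0.5, 0.1]
finger_gap: 1.001
grasp_force: 0.0
```

Emit:
servo_tool(translation=[[-0.005,0,0.0087],[-0.01,0,0.0173],[-0.015,0,0.026],[-0.018,0,0.03],[-0.018,0,0.03],[-0.015,0.0,0.03],[0,0,0]], delta_rot=[[0,0,0],[0,0,0],[0,0,0],[0,0,0],[0,0,0],[0,0,0],[0,0,0]])

```text
time_s: 6.95
tcp_pos: [0.4949, -0.0901, 0.2289]
eef_rot: [0.198, 0.712, 0.65, 0.179]
wrist_force: [0.0, 0.4, 0.6]
finger_gap: 1.0
grasp_force: 0.0
```

```bash
python3 st.py
python3 - <<'E'
from h import *
t=camera("top");s=camera("scene")
cv2.imwrite("pics/top1.png",t);cv2.imwrite("pics/scene1.png",s)
r=lambda im,x,y,w,h,k:cv2.resize(im[y:y+h,x:x+w],None,fx=k,fy=k,interpolation=cv2.INTER_CUBIC)
cv2.imwrite("pics/red_in.png",np.vstack([r(t,190,160,200,75,4),r(s,200,160,200,75,4)]))
E
```

```text
[0.  0.4 0.6] 0.0
tray xyz [ 0.0051 -0.1308  0.2221]
```

View pics/red_in.png

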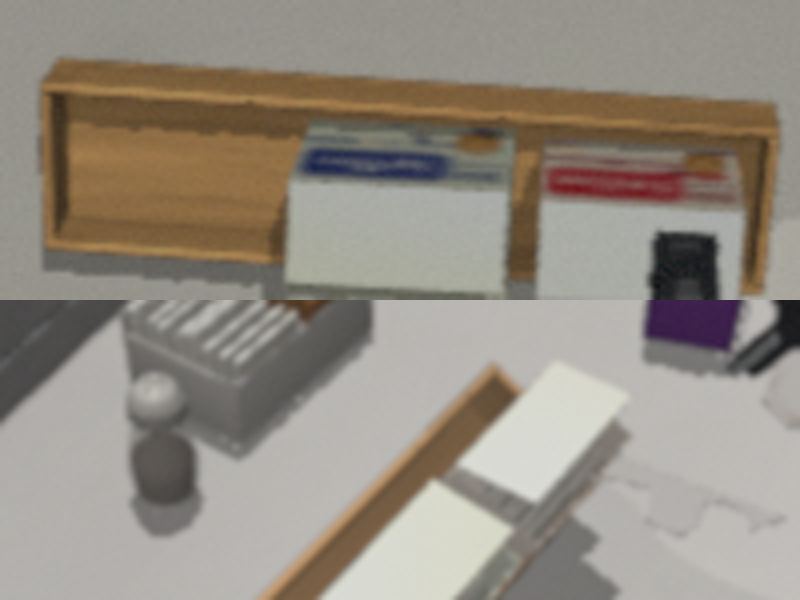

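Red is seated: its face runs from u≈540 to 745, with clearance on both sides. The left gap is only slightly longer than yellow, so I'll push blue a few mm to the right with closed fingers first.

Emit:
servo_tool(translation=[[0.0032,0.0368,0],[0.0032,0.0368,0],[0.0032,0.0368,0],[0.0032,0.0368,0],[0.0032,0.0368,0],[0.0032,0.0368,0],[0,0,0],[0,0,0]], delta_rot=[[0,0,0],[0,0,0],[0,0,0],[0,0,0],[0,0,0],[0,0,0],[0,0,0],[0,0,0]], grip=0.0)

```text
time_s: 7.72
tcp_pos: [0.5131, 0.1338, 0.2161]
eef_rot: [0.191, 0.712, 0.653, 0.174]
wrist_force: [-0.3, -0.3, 0.5]
finger_gap: 0.006
grasp_force: 0.0
```

Emit:
servo_tool(translation=[[0.0165,-0.0016,-0.0329],[0.0165,-0.0016,-0.0329],[0.0189,-0.0016,-0.0329],[0.0189,-0.0016,-0.0329],[0.0189,-0.0016,-0.0329],[0,0,0],[0,0,0]], delta_rot=[[0,0,0],[0,0,0],[0,0,0],[0,0,0],[0,0,0],[0,0,0],[0,0,0]])

```text
time_s: 8.3
tcp_pos: [0.6018, 0.1206, 0.0488]
eef_rot: [0.19, 0.715, 0.651, 0.171]
wrist_force: [-0.6, 0.4, 0.4]
finger_gap: -0.002
grasp_force: 0.0
```

```bash
python3 st.py; python3 tgt.py 0 0.063 0.03
```

```text
[-0.6  0.4  0.4] 0.0
tray xyz [-0.0085  0.0883  0.022 ]
now [0.6018 0.1206 0.0488] -0.0020121304273569927
0.03 p [0.603  0.0951 0.06  ] dp [ 0.0012 -0.0255  0.0112] rotvec deg [ 0.13 -0.33  0.4 ]
```

Emit:
servo_tool(translation=[[-0.003,-0.008,0.006],[-0.0005,-0.007,0.001],[-0.0005,-0.006,0],[0,0,0]], delta_rot=[[0,0,0],[0,0,0],[0,0,0],[0,0,0]])

```text
time_s: 8.63
tcp_pos: [0.6006, 0.1012, 0.0646]
eef_rot: [0.194, 0.713, 0.65, 0.178]
wrist_force: [0.2, 0.3, 0.6]
finger_gap: -0.004
grasp_force: 0.0
```

Emit:
servo_tool(translation=[[-0.0003,-0.003,0],[0,0,0]], delta_rot=[[0,0,0],[0,0,0]])

```text
time_s: 8.8
tcp_pos: [0.6003, 0.0996, 0.0635]
eef_rot: [0.193, 0.713, 0.651, 0.177]
wrist_force: [-0.3, 2.0, 2.9]
finger_gap: 0.0
grasp_force: 0.0
```

Emit:
servo_tool(translation=[[-0.0003,-0.003,0],[0,0,0]], delta_rot=[[0,0,0],[0,0,0]])

```text
time_s: 8.97
tcp_pos: [0.5991, 0.0962, 0.0612]
eef_rot: [0.192, 0.713, 0.651, 0.176]
wrist_force: [-0.2, 0.2, -0.1]
finger_gap: 0.004
grasp_force: 0.0
```

Emit:
servo_tool(translation=[[-0.0003,-0.003,0],[0,0,0]], delta_rot=[[0,0,0],[0,0,0]])

```text
time_s: 9.13
tcp_pos: [0.5982, 0.0929, 0.0599]
eef_rot: [0.192, 0.713, 0.651, 0.175]
wrist_force: [-0.3, 0.2, 0.3]
finger_gap: 0.003
grasp_force: 0.0
```

```bash
python3 st.py
```

```text
[-0.3  0.2  0.3] 0.0
tray xyz [-0.004   0.0604  0.0322]
```

Emit:
servo_tool(translation=[[-0.0003,-0.003,0],[-0.0003,-0.003,0],[-0.0002,-0.002,0],[0,0,0]], delta_rot=[[0,0,0],[0,0,0],[0,0,0],[0,0,0]])

```text
time_s: 9.47
tcp_pos: [0.5978, 0.0848, 0.0606]
eef_rot: [0.192, 0.713, 0.651, 0.175]
wrist_force: [-0.5, 0.3, -0.1]
finger_gap: -0.0
grasp_force: 0.0
```

```bash
python3 st.py
cat > trk.py <<'E'
from h import *
a=cv2.imread("pics/top1.png");t=camera("top");cv2.imwrite("pics/top2.png",t)
for nm,(x,y,w,h) in {"bluelabel":(268,194,50,14),"redlabel":(327,198,46,12),"tray":(240,176,100,8)}.items():
    tpl=cv2.resize(a[y:y+h,x:x+w],None,fx=4,fy=4,interpolation=cv2.INTER_CUBIC)
    win=cv2.resize(t[y-6:y+h+6,x-12:x+w+12],None,fx=4,fy=4,interpolation=cv2.INTER_CUBIC)
    m=cv2.minMaxLoc(cv2.matchTemplate(win,tpl,cv2.TM_CCOEFF_NORMED));print(nm,"px shift",m[3][0]/4-12,m[3][1]/4-6,"score",round(m[1],3))
E
python3 trk.py
```

```text
[-0.5  0.3 -0.1] 0.0
tray xyz [-0.0034  0.0523  0.0327]
bluelabel px shift 8.0 0.75 score 0.987
redlabel px shift 1.75 0.25 score 0.984
tray px shift 0.0 0.0 score 0.997
```

Blue moved 15 mm and now touches red, which moved 3 mm. The left gap is now about 141 mm, enough for yellow. I'll retract and work out the yellow grasp.

Emit:
servo_tool(translation=[[0.0005,0.006,0.002],[-0.0189,0.0016,0.0329],[-0.0189,0.0016,0.0329],[-0.0189,0.0016,0.0329],[-0.0189,0.0016,0.0329],[-0.015,0.0016,0.03],[0,0,0]], delta_rot=[[0,0,0],[0,0,0],[0,0,0],[0,0,0],[0,0,0],[0,0,0],[0,0,0]], grip=0.0854)

```text
time_s: 10.1
tcp_pos: [0.5084, 0.1004, 0.2349]
eef_rot: [0.195, 0.712, 0.65, 0.181]
wrist_force: [0.6, 0.0, 1.0]
finger_gap: 0.978
grasp_force: 0.0
```

```bash
python3 trk.py
python3 - <<'E'
from h import *
s=observe();q=s["eef_rot"];Rc=R.from_quat([q[1],q[2],q[3],q[0]])
M=np.array([[0,1,0],[1,0,0],[0,0,-1.]])
Rt=R.from_euler('z',-.48)*R.from_matrix(M)
print(s["tcp_pos"],(np.array([.425,.170,.23])-s["tcp_pos"]).round(4),np.degrees((Rt*Rc.inv()).as_rotvec()).round(2))
# yellow refined: colour mask of top image vs projected box+flap hull
im=cv2.imread("pics/top0.png");h=cv2.cvtColor(im,cv2.COLOR_BGR2HSV)
m=cv2.inRange(h,(20,120,40),(35,255,255));m[:240]=0;m[:,280:]=0;m[:,:180]=0
n,l,st,c=cv2.connectedComponentsWithStats(m);i=1+st[1:,4].argmax()
print("mask",st[i],c[i], cv2.minAreaRect(np.argwhere(l==i)[:,::-1].astype(np.float32)))
X=flat([.425,.170,-.48],box(.070,.121,.094))
print("proj top corners",proj("top",X[4:]).round(1).tolist(),"centre",proj("top",X[4:]).mean(0))
E
```

```text
bluelabel px shift 6.75 0.5 score 0.99
redlabel px shift 1.5 0.0 score 0.986
tray px shift 0.0 0.0 score 0.996
[0.50864869 0.10021158 0.23112874] [-0.0836  0.0698 -0.0011] [  8.51  29.7  -21.75]
mask [ 190  261   69   55 1875] [224.42293333 287.43626667] ((223.40003967285156, 288.20001220703125), (63.504329681396484, 32.199378967285156), 26.56505012512207)
proj top corners [[203.2, 260.1], [257.2, 287.0], [241.2, 318.9], [186.9, 291.7]] centre [222.12650768 289.40042085]
```

Emit:
servo_tool(translation=[[-0.0136,0.0113,0],[-0.0136,0.0113,0],[-0.0136,0.0113,0],[-0.0136,0.0113,0],[-0.0136,0.0113,0],[-0.0136,0.0113,0],[0,0,0],[0,0,0]], delta_rot=[[1.42,4.95,-3.6],[1.42,4.95,-3.6],[1.42,4.95,-3.6],[1.42,4.95,-3.6],[1.42,4.95,-3.6],[1.42,4.95,-3.6],[0,0,0],[0,0,0]])

```text
time_s: 10.82
tcp_pos: [0.4271, 0.1669, 0.2229]
eef_rot: [-0.003, 0.854, 0.521, -0.004]
wrist_force: [0.0, 0.0, -0.8]
finger_gap: 1.001
grasp_force: 0.0
```

Emit:
servo_tool(translation=[[0,0,-0.035],[0,0,-0.035],[0,0,-0.035],[0,0,-0.03],[0,0,-0.02],[0,0,-0.012],[0,0,-0.008],[0,0,0]], delta_rot=[[0,0,0],[0,0,0],[0,0,0],[0,0,0],[0,0,0],[0,0,0],[0,0,0],[0,0,0]])

```text
time_s: 11.48
tcp_pos: [0.4258, 0.1667, 0.0483]
eef_rot: [-0.003, 0.854, 0.521, -0.004]
wrist_force: [-0.9, -0.6, -0.0]
finger_gap: 1.0
grasp_force: 0.0
```

Emit:
servo_tool(translation=[[0,0,0],[0,0,0],[0,0,0],[0,0,0],[0,0,0],[0,0,0],[0,0,0],[0,0,0]], delta_rot=[[0,0,0],[0,0,0],[0,0,0],[0,0,0],[0,0,0],[0,0,0],[0,0,0],[0,0,0]], grip=0.055, newtons=30)

```text
time_s: 12.15
tcp_pos: [0.4275, 0.1675, 0.0515]
eef_rot: [-0.003, 0.854, 0.52, -0.002]
wrist_force: [-0.3, -0.3, 7.1]
finger_gap: 0.758
grasp_force: 34.4
```

```bash
python3 tgt.py -0.001 0.112 0.165 0.065 0.05
```

```text
now [0.4275 0.1675 0.0515] 0.7580291010396626
0.165 p [0.5392 0.1498 0.1764] dp [ 0.1117 -0.0176  0.1249] rotvec deg [ -8.52 -29.38  21.79]
0.065 p [0.589  0.1455 0.0898] dp [ 0.1615 -0.022   0.0383] rotvec deg [ -8.52 -29.38  21.79]
0.05 p [0.5965 0.1448 0.0768] dp [ 0.169  -0.0226  0.0253] rotvec deg [ -8.52 -29.38  21.79]
```

Emit:
servo_tool(translation=[[0,0,0.02],[0,0,0.035],[0,0,0.035],[0,0,0.035],[0,0,0.035],[0,0,0]], delta_rot=[[0,0,0],[0,0,0],[0,0,0],[0,0,0],[0,0,0],[0,0,0]])

```text
time_s: 12.65
tcp_pos: [0.4285, 0.1678, 0.218]
eef_rot: [-0.002, 0.854, 0.52, 0.003]
wrist_force: [0.3, 0.8, -0.7]
finger_gap: 0.763
grasp_force: 34.1
```

Emit:
servo_tool(translation=[[0.0186,-0.0029,-0.005],[0.0186,-0.0029,-0.005],[0.0186,-0.0029,-0.005],[0.0186,-0.0029,-0.005],[0.0186,-0.0029,-0.005],[0.0186,-0.0029,-0.005],[0,0,0],[0,0,0]], delta_rot=[[-1.42,-4.9,3.63],[-1.42,-4.9,3.63],[-1.42,-4.9,3.63],[-1.42,-4.9,3.63],[-1.42,-4.9,3.63],[-1.42,-4.9,3.63],[0,0,0],[0,0,0]])

```text
time_s: 13.32
tcp_pos: [0.5365, 0.1495, 0.1779]
eef_rot: [0.189, 0.714, 0.652, 0.172]
wrist_force: [0.7, 0.0, -1.5]
finger_gap: 0.76
grasp_force: 34.2
```

```bash
python3 st.py; python3 tgt.py -0.001 0.112 0.165 0.065 0.05
python3 - <<'E'
from h import *
t=camera("top");s=camera("scene")
r=lambda im,x,y,w,h,k:cv2.resize(im[y:y+h,x:x+w],None,fx=k,fy=k,interpolation=cv2.INTER_CUBIC)
cv2.imwrite("pics/hold2.png",np.vstack([r(t,190,160,200,90,3.5),r(s,200,190,200,80,3.5)]))
E
```

```text
[ 0.7  0.  -1.5] 34.207438230514526
tray xyz [-0.0025  0.1114  0.1676]
now [0.5365 0.1495 0.1779] 0.7597025161827005
0.165 p [0.5392 0.1498 0.1764] dp [ 0.0027  0.0004 -0.0015] rotvec deg [ 0.08 -0.41  0.19]
0.065 p [0.589  0.1455 0.0898] dp [ 0.0525 -0.004  -0.0881] rotvec deg [ 0.08 -0.41  0.19]
0.05 p [0.5965 0.1448 0.0768] dp [ 0.06   -0.0046 -0.1011] rotvec deg [ 0.08 -0.41  0.19]
```

View pics/hold2.png

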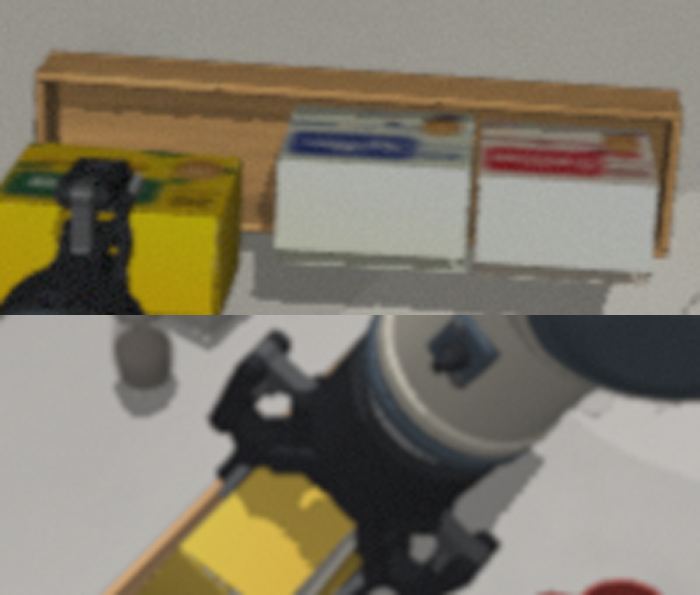

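Run:
```python
from h import *
T=[0.6125,0.031,-0.087];k=-.4465
def pdist(X):
    p=P["top"];f=240/np.tan(np.radians(p["fovy"]/2));c=np.array([p["cx"],p["cy"]]);d=(proj("top",X)-c)/f
    return d*(1+k*(d**2).sum(1,keepdims=True))*f+c
def ysolve(x,z,u):
    return least_squares(lambda v:pdist(tray(T,np.array([[x,v[0],z]])))[0,0]-u,[0.1]).x[0]
g=lambda a:a/3.5+190
print("yellow ends",ysolve(.0325,.116,g(28)),ysolve(.0325,.116,g(240)))
print("finger",ysolve(.04,.1676+.019,g(98)))
print("blue base L/R",ysolve(.026,0,g(292)),ysolve(.026,0,g(470)),"top L/R",ysolve(.026,.098,g(277)),ysolve(.026,.098,g(470)))
print("red base",ysolve(.022,0,g(480)),ysolve(.022,0,g(658)))
print("outer walls top far",ysolve(.046,.04,g(37)),ysolve(.046,.04,g(680)))
```

```text
yellow ends 0.1782497068071984 0.0571929930697762
finger 0.12326886271538993
blue base L/R 0.04069644359086496 -0.0672539335439348 top L/R 0.038506118738676515 -0.06966625049539156
red base -0.07353405329066899 -0.18170188161099565
outer walls top far 0.19060851758391553 -0.19001017261597053
```

The view shows the carton hanging over the left gap. In the tray frame yellow runs from y = 0.057 to 0.178 (121 mm, as given) and the gap from 0.041 to 0.183. I'll shift it 5 mm towards −y and lower it.

Emit:
servo_tool(translation=[[0.0104,-0.002,-0.0176],[0.0104,-0.002,-0.0176],[0.0104,-0.002,-0.0176],[0.0104,-0.002,-0.0176],[0.006,-0.001,-0.01],[0.0044,-0.001,-0.0076],[0,0,0],[0,0,0]], delta_rot=[[0.08,-0.41,0.19],[0,0,0],[0,0,0],[0,0,0],[0,0,0],[0,0,0],[0,0,0],[0,0,0]])

```text
time_s: 14.08
tcp_pos: [0.5901, 0.1399, 0.0921]
eef_rot: [0.192, 0.711, 0.653, 0.177]
wrist_force: [-0.4, -0.2, -1.7]
finger_gap: 0.759
grasp_force: 34.3
```

```bash
python3 st.py; python3 tgt.py -0.001 0.106 0.052
```

```text
[-0.4 -0.2 -1.7] 34.31444764137268
tray xyz [0.0015 0.1065 0.0662]
now [0.5901 0.1399 0.0921] 0.7591494998353393
0.052 p [0.5949 0.1389 0.0785] dp [ 0.0049 -0.0009 -0.0135] rotvec deg [ 0.    0.25 -0.08]
```

Emit:
servo_tool(translation=[[0.0015,0,-0.0035],[0.0015,-0.0005,-0.0035],[0.001,0,-0.0035],[0.001,0,-0.0025],[0,0,0],[0,0,0]], delta_rot=[[0,0,0],[0,0,0],[0,0,0],[0,0,0],[0,0,0],[0,0,0]])

```text
time_s: 14.58
tcp_pos: [0.5949, 0.1393, 0.0786]
eef_rot: [0.192, 0.711, 0.653, 0.177]
wrist_force: [-0.4, -0.2, -0.6]
finger_gap: 0.761
grasp_force: 34.3
```

```bash
python3 st.py
```

```text
[-0.4 -0.2 -0.6] 34.3115758895874
tray xyz [-0.0011  0.1063  0.0521]
```

No contact yet, so a few more millimetres.

Emit:
servo_tool(translation=[[0.0007,0,-0.0013],[0.0007,0,-0.0013],[0,0,0],[0,0,0]], delta_rot=[[0,0,0],[0,0,0],[0,0,0],[0,0,0]])

```text
time_s: 14.92
tcp_pos: [0.5958, 0.1395, 0.0783]
eef_rot: [0.192, 0.711, 0.653, 0.177]
wrist_force: [-17.7, -2.1, 14.5]
finger_gap: 0.759
grasp_force: 36.4
```

```bash
python3 st.py
```

```text
[-17.7  -2.1  14.5] 36.37955188751221
tray xyz [-0.0004  0.1066  0.0514]
```

Emit:
servo_tool(translation=[[-0.0005,0,0.001],[0,0,0],[0,0,0],[0,0,0],[0,0,0],[0,0,0],[0,0,0],[0,0,0]], delta_rot=[[0,0,0],[0,0,0],[0,0,0],[0,0,0],[0,0,0],[0,0,0],[0,0,0],[0,0,0]], grip=0.0854)

```text
time_s: 15.58
tcp_pos: [0.5958, 0.1392, 0.0768]
eef_rot: [0.192, 0.711, 0.653, 0.177]
wrist_force: [0.3, -0.2, -0.6]
finger_gap: 0.995
grasp_force: 0.0
```

Emit:
servo_tool(translation=[[-0.005,0,0.0087],[-0.01,0.001,0.0173],[-0.015,0.001,0.026],[-0.018,0.001,0.031],[-0.018,0.001,0.031],[-0.03,0,0.025],[-0.03,0,0.02],[-0.03,0,0.01]], delta_rot=[[0,0,0],[0,0,0],[0,0,0],[0,0,0],[0,0,0],[0,0,0],[0,0,0],[0,0,0]])

```text
time_s: 16.25
tcp_pos: [0.4387, 0.143, 0.2507]
eef_rot: [0.193, 0.711, 0.652, 0.179]
wrist_force: [-0.4, 0.4, 1.4]
finger_gap: 1.002
grasp_force: 0.0
```

Emit:
servo_tool(translation=[[-0.02,0,0.01],[0,0,0],[0,0,0],[0,0,0]], delta_rot=[[0,0,0],[0,0,0],[0,0,0],[0,0,0]])

```text
time_s: 16.58
tcp_pos: [0.4199, 0.1433, 0.256]
eef_rot: [0.192, 0.711, 0.653, 0.177]
wrist_force: [0.4, -0.5, -1.0]
finger_gap: 0.999
grasp_force: 0.0
```

```bash
python3 st.py
python3 - <<'E'
from h import *
t=camera("top");s=camera("scene")
r=lambda im,x,y,w,h,k:cv2.resize(im[y:y+h,x:x+w],None,fx=k,fy=k,interpolation=cv2.INTER_CUBIC)
cv2.imwrite("pics/end.png",np.vstack([r(t,190,160,200,75,3.5),r(s,190,180,200,90,3.5)]))
E
```

```text
[ 0.4 -0.5 -1. ] 0.0
tray xyz [-0.0637  0.0951  0.2931]
```

View pics/end.png

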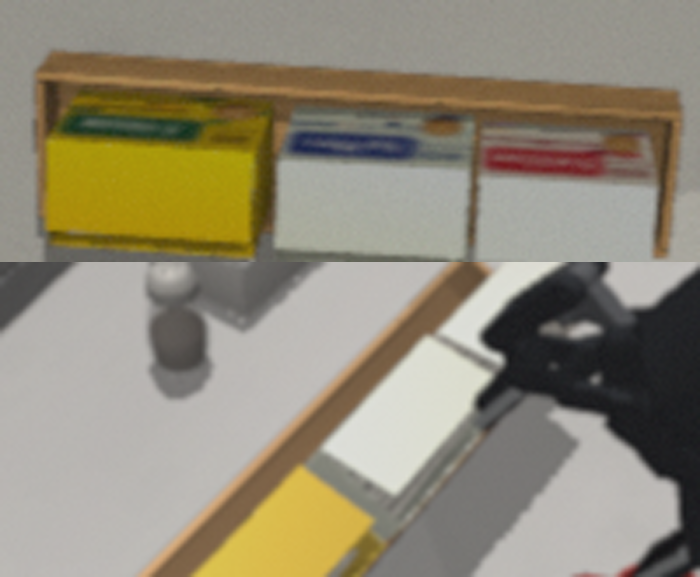

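The final view shows yellow (45–270), blue (280–470) and red (480–655) standing in one row inside the walls, with the gripper clear of them.

```bash
python3 -c "
from station import *
print(close_job())"
```

```text
the job is handed in; nothing more can be done
None
```

I handed the job in at about 17 s of the 61 s allowed: in the last picture the yellow, blue and red-labelled cartons stand in one row in the tray, released with the gripper clear, after I nudged blue about 13 mm to widen yellow's gap; I never touched the mug, and `close_job()` returned no verdict.

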